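# Start the stirrer under the red-capped bottle

### The job

Start the magnetic stirrer that carries the red-capped bottle: with the fingertips, gently press its green key down, keep it down for two seconds, then let it come up and draw the hand back at least 10 cm from it. Press no other key, and leave the stirrers, the bottles and the other things on the bench where they are.

Things in the scene. Friction and masses are not known exactly. Their poses are not given: they have to be found in the camera images.
- bottle_red: amber glass reagent bottle with a RED screw cap, 48 mm across, 93 mm high, loose, standing upright on the plate of stirrer_red; origin at the centre of its underside, z up
- stirrer_red: flat white magnetic stirrer under the red-capped bottle, 180 (x) x 110 (y) mm, deck 32 mm high; loose, about 1 kg; the three look alike and stand side by side in any order. Origin: centre of its underside; own x points from its keys to its plate, away from the robot, turned up to 15 degrees; y left, z up. Round white plate 90 mm across, top at z = 36 mm, centre at x = +38 mm
- red_start (a joint): travel of the green start key of stirrer_red, m: 0 up, 0.006 fully down; it switches beyond 0.004; a spring pushes it back up (about 1 N to start it moving, about 4 N fully down)
- red_stop (a joint): travel of the red stop key of stirrer_red, m: 0 up, 0.006 fully down; it switches beyond 0.004; a spring pushes it back up (about 1 N to start it moving, about 4 N fully down)
- red_start_top (a point): centre of the flat top of the round green start key of stirrer_red, 23 mm across, at x = -60, y = +26 mm (left, seen from the robot) on the stirrer; 48 mm above the worktop when up, 12 mm proud of a fixed black collar; goes down with the key; axes as the stirrer's
- red_stop_top (a point): centre of the flat top of the round red stop key of stirrer_red, 23 mm across, at x = -60, y = -26 mm (right) on the stirrer; 48 mm above the worktop when up, 12 mm proud of a fixed black collar; goes down with the key; axes as the stirrer's
- bottle_black: amber glass reagent bottle with a BLACK screw cap, 48 mm across, 93 mm high, loose, standing upright on the plate of stirrer_black; origin at the centre of its underside, z up
- stirrer_black: flat white magnetic stirrer under the black-capped bottle, 180 (x) x 110 (y) mm, deck 32 mm high; loose, about 1 kg; the three look alike and stand side by side in any order. Origin: centre of its underside; own x points from its keys to its plate, away from the robot, turned up to 15 degrees; y left, z up. Round white plate 90 mm across, top at z = 36 mm, centre at x = +38 mm
- black_start (a joint): travel of the green start key of stirrer_black, m: 0 up, 0.006 fully down; it switches beyond 0.004; a spring pushes it back up (about 1 N to start it moving, about 4 N fully down)
- black_stop (a joint): travel of the red stop key of stirrer_black, m: 0 up, 0.006 fully down; it switches beyond 0.004; a spring pushes it back up (about 1 N to start it moving, about 4 N fully down)
- black_start_top (a point): centre of the flat top of the round green start key of stirrer_black, 23 mm across, at x = -60, y = +26 mm (left, seen from the robot) on the stirrer; 48 mm above the worktop when up, 12 mm proud of a fixed black collar; goes down with the key; axes as the stirrer's
- black_stop_top (a point): centre of the flat top of the round red stop key of stirrer_black, 23 mm across, at x = -60, y = -26 mm (right) on the stirrer; 48 mm above the worktop when up, 12 mm proud of a fixed black collar; goes down with the key; axes as the stirrer's
- bottle_blue: white reagent bottle with a BLUE screw cap, 42 mm across, 80 mm high, loose, standing upright on the plate of stirrer_blue; origin at the centre of its underside, z up
- stirrer_blue: flat white magnetic stirrer under the blue-capped bottle, 180 (x) x 110 (y) mm, deck 32 mm high; loose, about 1 kg; the three look alike and stand side by side in any order. Origin: centre of its underside; own x points from its keys to its plate, away from the robot, turned up to 15 degrees; y left, z up. Round white plate 90 mm across, top at z = 36 mm, centre at x = +38 mm
- blue_start (a joint): travel of the green start key of stirrer_blue, m: 0 up, 0.006 fully down; it switches beyond 0.004; a spring pushes it back up (about 1 N to start it moving, about 4 N fully down)
- blue_stop (a joint): travel of the red stop key of stirrer_blue, m: 0 up, 0.006 fully down; it switches beyond 0.004; a spring pushes it back up (about 1 N to start it moving, about 4 N fully down)
- blue_start_top (a point): centre of the flat top of the round green start key of stirrer_blue, 23 mm across, at x = -60, y = +26 mm (left, seen from the robot) on the stirrer; 48 mm above the worktop when up, 12 mm proud of a fixed black collar; goes down with the key; axes as the stirrer's
- blue_stop_top (a point): centre of the flat top of the round red stop key of stirrer_blue, 23 mm across, at x = -60, y = -26 mm (right) on the stirrer; 48 mm above the worktop when up, 12 mm proud of a fixed black collar; goes down with the key; axes as the stirrer's
- scoop: small white measuring scoop, 128 mm long, 12 mm high, lying behind the stirrers; origin near its middle; leave alone
- tweezers: thin steel forceps, 127 mm long, lying behind the stirrers; origin near its middle; leave alone
- tape_roll: cream roll of masking tape, 72 mm across, 19 mm high, lying flat behind the stirrers; origin at the centre of its underside; leave alone

How it is judged (in metres and radians):
On the way:
1. the fingers keep the green start key of the red-capped bottle's stirrer down (beyond 4 mm of its 6 mm) for 1.5 s (value of joint red_start above 0.004 m and contact force between the fingers and stirrer_red above 0.3 N), for 1.5 s.
At the end, for the whole second after the job is handed in: All six keys are up again (within 1 mm), the gripper's grasp point is at least 9 cm from the pressed key, every stirrer and bottle stands within 15 mm of where it started, the bottles upright (within 0.1 rad) and at rest, and scoop, forceps and tape lie within 20 mm of where they were (value of joint each of red_start, red_stop, black_start, black_stop, blue_start, blue_stop below 0.001 m and distance between the grasp point and red_start_top above 0.09 m and distance of each of stirrer_red, stirrer_black, stirrer_blue, bottle_red, bottle_black, bottle_blue from where it was at the start of the episode below 0.015 m and angle between each of bottle_red, bottle_black, bottle_blue's own z axis and vertical below 0.1 rad and linear speed of each of bottle_red, bottle_black, bottle_blue below 0.01 m/s and distance of each of scoop, tweezers, tape_roll from where it was at the start of the episode below 0.02 m); the robot touches nothing.
It fails at once if another key is pressed (more than 2 mm) (value of joint any of red_stop, black_start, black_stop, blue_start, blue_stop above 0.002 m).
It fails at once if the fingers or arm press on the stirrer with more than 30 N (contact force between any of the fingers, the arm and stirrer_red above 30 N).
It fails at once if a stirrer is shoved more than 15 mm, lifted or tipped (0.1 rad) (distance of any of stirrer_red, stirrer_black, stirrer_blue from where it was at the start of the episode above 0.015 m or angle between any of stirrer_red, stirrer_black, stirrer_blue's own z axis and vertical above 0.1 rad).
It fails at once if a bottle is moved more than 15 mm, lifted or tipped (0.2 rad) (distance of any of bottle_red, bottle_black, bottle_blue from where it was at the start of the episode above 0.015 m or angle between any of bottle_red, bottle_black, bottle_blue's own z axis and vertical above 0.2 rad).
It fails at once if the scoop, the forceps or the tape roll is moved more than 20 mm (distance of any of scoop, tweezers, tape_roll from where it was at the start of the episode above 0.02 m).
It also fails if it takes over 38 s, if anything falls off the work surface, if the arm or the gripper's body presses on something with over 40 N, if the wrist force passes 120 N, or if a joint passes its speed limit or range.

### The arm

A 7-joint arm with a two-finger parallel gripper is mounted at the origin on a cart in front of the work surface, level with it; the furniture and walls round the work are solid. World frame = base frame: x ahead of the robot, y to its left, z up, the work surface at z = 0. Lengths are in mm, angles in rad, forces in N, time in s.
With the tool pointing down it reaches from about 400 to 875 mm from the base axis. Payload 19.3 kg.
Tool frame: the origin (TCP) lies midway between the tips of the shut fingers; the grasp point (between the pads) lies 19 mm behind it (robot.pinch_z is the distance from the TCP to the grasp point, in mm); z points along the fingers, y is the line along which they close (so a half turn about z gives the same grasp; the last joint's range is limited). The gripper opens to 85 mm and grips with 20 to 120 N. Pads are 22 mm wide; open, the fingers measure 114 mm over their backs; the gripper's body (76 mm by 85 mm) begins 54 mm behind the grasp point. The pads swing forward as they close: fully open they stand 13 mm farther back than shut.
Start: joints at [1.091, 0.521, -0.036, 1.599, 0.021, 1.021, -0.113], TCP at [248.988, -573.253, 231.291] pointing down, gripper open.
Joint ranges: [-2.91, 2.91], [-0.3, 2.13], [-1.5, 1.42], [0.17, 2.43], [-1.26, 4.41], [0.16, 1.93], [-2.52, 2.52]. Speed limits (rad/s): [1.89, 1.89, 2.39, 2.39, 3.01, 3.01, 3.01].

### API

Orientations are given as a rotation vector (axis times angle).
In Python, from bench import robot gives the robot as it stands.
- The arm moves only by the tool play_rows, never from a script. Its arguments are lists of equal length, an entry for each row: "delta_rot": the turn, a rotation vector about the tool's x, y, z in rad, a list of three; "travel": the shift along the tool's x, y, z in mm, a list of three; "hand": the opening, from -1 (shut) to 1 (fully open), so that 0 is half open. A call has 1 to 10 rows; each row shifts and turns the commanded pose from where the row before left it, along the tool's axes as they then stand; what a row does not reach is not made up. A row lasts 1/12 s, in which the tool goes at most 41.7 mm and 7.16 degrees, less where a joint would pass 70% of its speed; a pose out of reach is approached as far as the arm can. A call with a gripper value outside its range is refused whole. The fingers move at their own pace and stop on an object; "newtons" is the grip in N (left out, the last holds). Time passes only in rows, so rows that do not move let the fingers close. It gives the time, the measured TCP pose, the force and the opening at its end, in the units of the state.
- robot.get_obs(): the state, without advancing time (a new reading comes with each control period).
- robot.get_image(name): name is "side" or "top" or "wrist"; returns (picture, depth): 420x560x3 uint8, red, green, blue; 420x560 float32, mm along the optical axis (not along the pixel's ray), 0 where there is no reading.
- robot.camera_model(name): a dict with "fovy" (degrees; the focal length in pixels is half the picture's height over the tangent of half this angle, whatever the lens; pixels are square), "cx", "cy" (the principal point, pixels), "world_to_cam" (4x4, takes a point from world to camera coordinates). Camera axes: x right, y down, z forward; pixel columns grow to the right and rows downward; lengths in mm; the calibration is good to about 2 mm. The wrist camera is an equidistant fisheye: a pixel r from the principal point sees the ray r / f radians off the axis. A picture is of the moment at which its call begins: read the wrist's pose just before it. camera_model takes no time and is no camera call; for the wrist camera it gives the pose at the moment of the call.
- robot.job_done(): hands the job in, once; it reports no verdict.
The state is a dict: "time_s": time; "q": joint angles; "qd": joint speeds; "joint_torque": joint torques, N m; "ee_pos": TCP position; "ee_rot": TCP orientation; "force": force on the tool from outside, world axes, zero at the start; "moment": the same for the moment, N m; "finger_gap": opening from 0.0 (shut) to 1.0 (fully open).
Only numpy, scipy, OpenCV 4.12 (cv2) and the standard library are available. Lean on these libraries where they do the work, as an engineer would, in place of code of your own. Each camera call takes 0.05 s, during which the arm holds its last target. There are 200 camera calls.

## Working session

There is one attempt and no reset: what is moved stays moved. The work goes in short steps, Python scripts to look and compute and a tool call to move; the robot and the scene stay as the last step left them, time stands still between calls to the robot, and variables do not carry over. Pictures are saved under pics/ and viewed, on a budget of 10 in all, crops included, one or two more only if the job needs it, and the job is handed in when it is done.

Besides the shell and the picture viewer there is one more tool, called after "Emit:" as a command line: name --argument value ..., lists and objects as JSON in quotes. play_rows: Moves the arm, as the interface text tells. Its arguments: {"type":"object","properties":{"delta_rot":{"type":"array"},"travel":{"type":"array"},"hand":{"type":"array"},"newtons":{"type":"number"}},"required":["delta_rot","travel","hand"]}

```bash
mkdir -p pics
python3 - <<'E'
from bench import robot
import cv2,numpy as np
o=robot.get_obs();print({k:np.round(o[k],3) for k in('time_s','ee_pos','ee_rot','force','finger_gap')})
ims=[]
for n in('top','side'):
    p,d=robot.get_image(n);np.savez(f'{n}.npz',p=p,d=d);cv2.imwrite(f'pics/{n}.png',p[:,:,::-1])
    m=robot.camera_model(n);print(n,m['fovy'],m['cx'],m['cy'],np.round(m['world_to_cam'],3).tolist())
E
```

```text
{'time_s': np.float64(0.0), 'ee_pos': array([ 248.835, -572.965,  230.71 ]), 'ee_rot': array([-3.075e+00, -6.390e-01,  1.000e-03]), 'force': array([ 0.712, -0.141, -0.123]), 'finger_gap': np.float64(0.998)}
top 56.55153840342141 282.84818045660745 209.67863079550935 [[-0.025, -1.0, -0.007, -125.199], [-0.993, 0.026, -0.118, 626.029], [0.118, 0.004, -0.993, 907.703], [0.0, 0.0, 0.0, 1.0]]
side 53.99641611150676 281.4008283150165 216.7621341658961 [[-0.911, -0.411, 0.022, 490.912], [-0.274, 0.566, -0.777, 295.166], [0.307, -0.715, -0.629, 638.253], [0.0, 0.0, 0.0, 1.0]]
```

View pics/top.png

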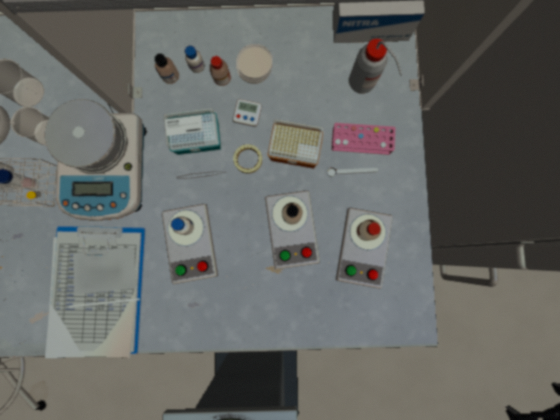

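View pics/side.png

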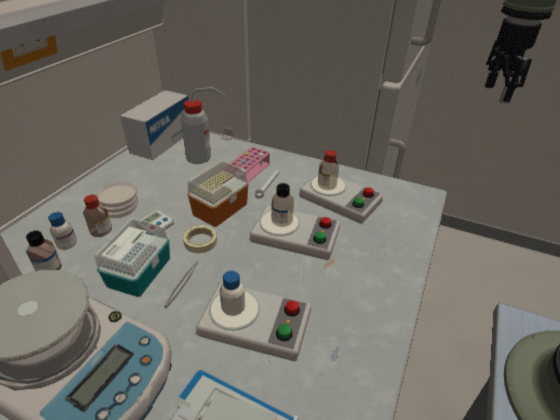

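The red-capped bottle stands on the rightmost stirrer. In the top view its green key is near (351,271) and its red key near (374,274). In the side view they are near (359,201) and (369,191). I'll triangulate both.

```bash
cat > h.py <<'E'
import cv2,numpy as np
def ray(m,u,v,fish=False):
    f=210/np.tan(np.radians(m['fovy'])/2); T=np.array(m['world_to_cam']);a,b=u-m['cx'],v-m['cy']
    if fish:
        r=np.hypot(a,b)+1e-9;d=np.array([np.sin(r/f)*a/r,np.sin(r/f)*b/r,np.cos(r/f)])
    else: d=np.array([a/f,b/f,1.])
    R=T[:3,:3]; return -R.T@T[:3,3],R.T@d
def onz(m,u,v,z,fish=False):
    c,d=ray(m,u,v,fish); return c+d*(z-c[2])/d[2]
def blobs(p,col,amin=20):
    h=cv2.cvtColor(p,cv2.COLOR_RGB2HSV);H,S,V=h[...,0],h[...,1],h[...,2]
    k=((H>45)&(H<85)&(S>110)&(V>40)) if col=='g' else (((H<8)|(H>172))&(S>140)&(V>70))
    n,l,s,c=cv2.connectedComponentsWithStats(k.astype('uint8'))
    return [(c[i].round(1),s[i,4],s[i,:4]) for i in range(1,n) if s[i,4]>=amin]
E
python3 - <<'E'
from h import *; from bench import robot
for n in('top','side'):
    p=np.load(n+'.npz')['p'];m=robot.camera_model(n)
    for c in'gr':
        for b,a,_ in blobs(p,c): print(n,c,b,a,onz(m,*b,47).round(1))
E
```

```text
top g [284.5 255.1] 82 [ 513.4 -142.4   47. ]
top g [180.3 269.7] 85 [485.4 103.7  47. ]
top g [350.7 270.2] 82 [ 474.3 -296.7   47. ]
top r [375.9  48.8] 298 [1022.2 -385.    47. ]
top r [216.4  61.9] 106 [999.   16.1  47. ]
top r [373.4 228.4] 128 [ 571.1 -355.1   47. ]
top r [306.5 252.1] 83 [ 519.1 -194.5   47. ]
top r [201.5 265.9] 83 [493.   53.7  47. ]
top r [373.  274.4] 77 [ 463.3 -348.5   47. ]
side g [358.2 201.5] 65 [ 474.  -290.4   47. ]
side g [319.6 236.4] 83 [ 513.2 -135.9   47. ]
side g [283.9 330.8] 153 [485.6 110.   47. ]
side r [192.4 106.6] 198 [1109.2 -555.9   47. ]
side r [329.9 155.3] 107 [ 602.6 -461.2   47. ]
side r [368.4 190.7] 47 [ 463.8 -343.8   47. ]
side r [ 91.6 200.4] 118 [1027.6  -25.8   47. ]
side r [325.4 220.9] 60 [ 519.3 -189.6   47. ]
side r [291.8 305.9] 115 [494.1  57.1  47. ]
```

Emit:
play_rows --delta_rot '[[0,0,0],[0,0,0],[0,0,0],[0,0,0],[0,0,0],[0,0,0],[0,0,0],[0,0,0],[0,0,0],[0,0,0]]' --travel '[[28,-15,3],[28,-15,3],[28,-15,3],[28,-15,3],[28,-15,3],[28,-15,3],[28,-15,3],[28,-15,3],[28,-15,3],[28,-15,3]]' --hand '[-1,-1,-1,-1,-1,-1,-1,-1,-1,-1]' --newtons 20

```text
time_s: 0.93
ee_pos: [446.6, -322.7, 201.0]
ee_rot: [-3.076, -0.639, 0.0]
force: [0.9, -0.6, 0.1]
finger_gap: -0.002
```

Run:
```python
from h import *; from bench import robot
o=robot.get_obs();print({k:np.round(o[k],3) for k in('time_s','ee_pos','ee_rot','force','finger_gap')})
m=robot.camera_model('wrist');p,d=robot.get_image('wrist');cv2.imwrite('pics/w1.png',p[:,:,::-1])
for c in'gr':
    for b,a,s in blobs(p,c): print(c,b,a,s,onz(m,*b,48,True).round(1))
```

```text
{'time_s': np.float64(0.933), 'ee_pos': array([ 446.648, -322.733,  201.019]), 'ee_rot': array([-3.076, -0.639,  0.   ]), 'force': array([ 0.949, -0.597,  0.148]), 'finger_gap': np.float64(-0.002)}
g [135.9  60.3] 424 [125  49  23  23] [ 514.2 -144.9   48. ]
g [266.8 154.9] 489 [254 143  26  25] [ 475.4 -297.4   48. ]
r [ 5.2 41.2] 191 [ 0 32 13 19] [494.6  48.3  48. ]
r [370.5  75.9] 1245 [352  56  39  40] [ 582.2 -354.1   48. ]
r [183.6  69.8] 464 [172  58  24  24] [ 520.2 -195.1   48. ]
r [311.6 186.5] 438 [300 175  24  24] [ 464.6 -347.7   48. ]
```

View pics/w1.png

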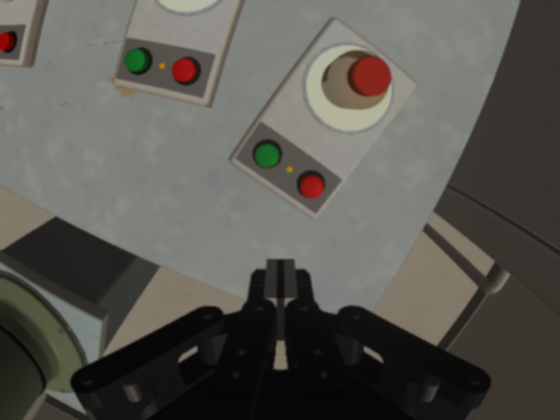

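The wrist view puts the green key at (267,155), giving about (475,-297), which agrees with the top view. I'll go above it and look once more.

Emit:
play_rows --delta_rot '[[0,0,0],[0,0,0],[0,0,0],[0,0,0],[0,0,0],[0,0,0],[0,0,0]]' --travel '[[7.3,-2.4,22],[7.3,-2.4,22],[7.3,-2.4,22],[7.3,-2.4,22],[7.3,-2.4,22],[0,0,12],[0,0,0]]' --hand '[-1,-1,-1,-1,-1,-1,-1]'

```text
time_s: 1.57
ee_pos: [473.5, -297.9, 77.0]
ee_rot: [-3.073, -0.64, 0.005]
force: [-0.6, -0.3, 0.8]
finger_gap: 0.0
```

Run:
```python
from h import *; from bench import robot
o=robot.get_obs();print({k:np.round(o[k],3) for k in('time_s','ee_pos','ee_rot','force','finger_gap')})
m=robot.camera_model('wrist');p,d=robot.get_image('wrist');cv2.imwrite('pics/w2.png',p[:,:,::-1])
for c in'gr':
    for b,a,s in blobs(p,c): print(c,b,a,s,onz(m,*b,48,True).round(1))
```

```text
{'time_s': np.float64(1.567), 'ee_pos': array([ 473.501, -297.878,   76.965]), 'ee_rot': array([-3.073, -0.64 ,  0.005]), 'force': array([-0.634, -0.271,  0.802]), 'finger_gap': np.float64(0.0)}
g [73.6 91.6] 979 [57 73 35 37] [ 515.  -145.9   48. ]
g [279.4 243.5] 1038 [260 225  39  35] [ 476.9 -296.3   48. ]
r [143.4 107. ] 1212 [125  87  39  40] [ 520.7 -195.6   48. ]
r [495.3 156.5] 3848 [465 116  62  81] [ 581.3 -397.1   48. ]
r [346.3 288.1] 805 [329 273  35  31] [ 465.  -347.3   48. ]
```

View pics/w2.png

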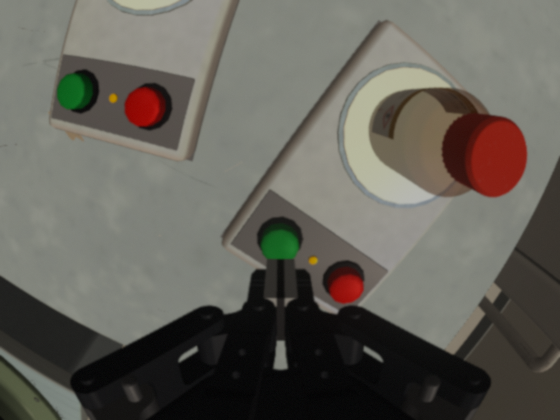

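The fingertips sit right over the green key (279,243), clear of the red key (346,288). I'll go down gently.

Emit:
play_rows --delta_rot '[[0,0,0],[0,0,0],[0,0,0],[0,0,0],[0,0,0],[0,0,0],[0,0,0],[0,0,0],[0,0,0]]' --travel '[[1,0,9],[1,0,8],[0,0,6],[0,0,3],[0,0,2],[0,0,2],[0,0,2],[0,0,1],[0,0,0]]' --hand '[-1,-1,-1,-1,-1,-1,-1,-1,-1]'

```text
time_s: 2.37
ee_pos: [476.7, -297.9, 46.3]
ee_rot: [3.076, 0.639, 0.0]
force: [-0.5, -0.8, 1.9]
finger_gap: -0.001
```

Emit:
play_rows --delta_rot '[[0,0,0],[0,0,0],[0,0,0],[0,0,0]]' --travel '[[0,0,1],[0,0,1],[0,0,1],[0,0,0]]' --hand '[-1,-1,-1,-1]'

```text
time_s: 2.7
ee_pos: [476.6, -297.9, 43.3]
ee_rot: [3.076, 0.639, 0.0]
force: [-0.3, -1.0, 2.9]
finger_gap: 0.001
```

Emit:
play_rows --delta_rot '[[0,0,0],[0,0,0],[0,0,0],[0,0,0]]' --travel '[[0,0,0.7],[0,0,0.7],[0,0,0],[0,0,0]]' --hand '[-1,-1,-1,-1]'

```text
time_s: 3.03
ee_pos: [476.7, -297.8, 42.0]
ee_rot: [3.076, 0.639, 0.0]
force: [-1.4, -1.3, 6.2]
finger_gap: 0.002
```

The force has jumped to 6 N at z = 42 mm, so the key is at its stop. Holding here.

Emit:
play_rows --delta_rot '[[0,0,0],[0,0,0],[0,0,0],[0,0,0],[0,0,0],[0,0,0],[0,0,0],[0,0,0],[0,0,0],[0,0,0]]' --travel '[[0,0,0],[0,0,0],[0,0,0],[0,0,0],[0,0,0],[0,0,0],[0,0,0],[0,0,0],[0,0,0],[0,0,0]]' --hand '[-1,-1,-1,-1,-1,-1,-1,-1,-1,-1]'

```text
time_s: 3.87
ee_pos: [476.7, -297.9, 42.0]
ee_rot: [3.076, 0.639, 0.0]
force: [-0.2, -0.8, 6.9]
finger_gap: -0.0
```

Emit:
play_rows --delta_rot '[[0,0,0],[0,0,0],[0,0,0],[0,0,0],[0,0,0],[0,0,0],[0,0,0],[0,0,0],[0,0,0],[0,0,0]]' --travel '[[0,0,0],[0,0,0],[0,0,0],[0,0,0],[0,0,0],[0,0,0],[0,0,0],[0,0,0],[0,0,0],[0,0,0]]' --hand '[-1,-1,-1,-1,-1,-1,-1,-1,-1,-1]'

```text
time_s: 4.7
ee_pos: [476.7, -297.9, 42.0]
ee_rot: [3.076, 0.639, 0.0]
force: [-1.0, -0.8, 5.8]
finger_gap: -0.004
```

Emit:
play_rows --delta_rot '[[0,0,0],[0,0,0],[0,0,0],[0,0,0]]' --travel '[[0,0,0],[0,0,0],[0,0,0],[0,0,0]]' --hand '[-1,-1,-1,-1]'

```text
time_s: 5.03
ee_pos: [476.7, -297.9, 42.0]
ee_rot: [3.076, 0.639, 0.0]
force: [-0.4, -0.8, 5.7]
finger_gap: -0.001
```

Emit:
play_rows --delta_rot '[[0,0,0],[0,0,0],[0,0,0],[0,0,0],[0,0,0],[0,0,0],[0,0,0],[0,0,0],[0,0,0],[0,0,0]]' --travel '[[0,0,-3],[0,0,-4],[0,0,-8],[0,0,-20],[0,0,-25],[0,0,-25],[0,0,-25],[0,0,-25],[0,0,-15],[0,0,0]]' --hand '[-1,-1,-1,-1,-1,-1,-1,-1,-1,-1]'

```text
time_s: 5.87
ee_pos: [477.7, -298.3, 195.7]
ee_rot: [3.073, 0.639, 0.006]
force: [0.2, -1.2, 0.2]
finger_gap: -0.002
```

Run:
```python
from h import *; from bench import robot
o=robot.get_obs();print({k:np.round(o[k],3) for k in('time_s','ee_pos','force')})
for n in('side','wrist'):
    m=robot.camera_model(n);p,d=robot.get_image(n);cv2.imwrite(f'pics/{n}_end.png',p[:,:,::-1])
    for c in'gr':
        for b,a,s in blobs(p,c): print(n,c,b,a,onz(m,*b,48 if n=='wrist' else 47,n=='wrist').round(1))
```

```text
{'time_s': np.float64(5.867), 'ee_pos': array([ 477.682, -298.263,  195.666]), 'force': array([ 0.171, -1.201,  0.233])}
side g [358.2 201.5] 65 [ 474.  -290.4   47. ]
side g [319.5 236.4] 83 [ 513.4 -135.8   47. ]
side g [283.9 330.7] 152 [485.7 109.8  47. ]
side r [192.4 106.6] 197 [1109.2 -555.9   47. ]
side r [330.  155.5] 115 [ 602.  -460.3   47. ]
side r [368.2 190.8] 49 [ 464.2 -343.1   47. ]
side r [ 91.4 201.3] 141 [1025.5  -23.    47. ]
side r [325.4 220.9] 59 [ 519.3 -189.6   47. ]
side r [291.8 306. ] 119 [494.   57.3  47. ]
wrist g [143.   97.2] 459 [ 514.8 -144.4   48. ]
wrist g [277.6 196.1] 466 [ 475.9 -296.8   48. ]
wrist r [ 5.5 69.5] 211 [495.   48.8  48. ]
wrist r [192.7 109.2] 491 [ 520.5 -194.7   48. ]
wrist r [386.5 132. ] 1238 [ 572.  -363.7   48. ]
wrist r [321.6 226.7] 405 [ 464.8 -347.5   48. ]
```

View pics/side_end.png

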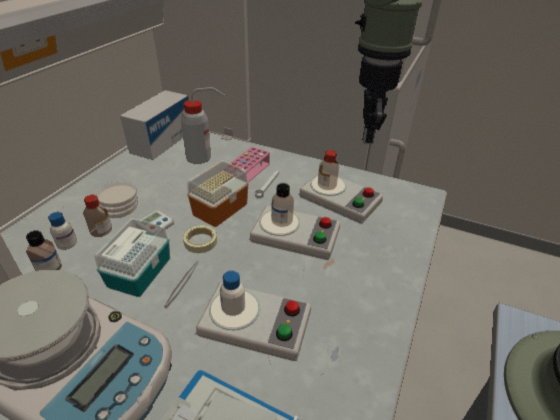

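The closing picture matches the first one: the green key is at (358,201) again, nothing has moved, and the hand is well clear. I'm handing in.

```bash
python3 -c "
from bench import robot
print(robot.job_done())"
```

```text
the job is handed in; nothing more can be done
None
```

I pressed the green key of the rightmost stirrer, the one carrying the red-capped bottle, with the shut fingertips. I then drew straight up to about 15 cm above the key and handed the job in. No verdict came back.

- **Press:** the key went down to its stop, with the tips at z = 42 mm and about 6 N measured. It stayed there from at least 3.03 s to 5.03 s on the robot's clock. There is no direct readout of the key, so its travel is inferred from the tip height and the force jump.
- **Last checks:** the side view shows every key and stirrer where it was, within about 0.2 px. The green key is back at its starting position, and the force is back to about zero. In the wrist view the keys are where they were before the press, within about 2 mm. I checked the bottles, scoop, forceps and tape only by eye in the side view, and they look unmoved.
- **Disagreement:** the side camera placed the keys about 6 mm farther left than the top and wrist cameras did. I went by the top and wrist cameras, which agreed within about 3 mm.

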